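Pop open the large findings box

ROBOT

A 6-joint arm with a two-finger parallel gripper is mounted at the origin on the work surface. World frame = base frame: x ahead of the robot, y to its left, z up, the work surface at z = 0. Lengths are in m, angles in rad, forces in N, time in s.
With the tool pointing down it reaches from about 0.375 to 0.925 m from the base axis. Payload 5.7 kg.
Tool frame: the origin (TCP) lies midway between the tips of the shut fingers; the grasp point (between the pads) lies 19 mm behind it; z points along the fingers, y is the line along which they close (so a half turn about z gives the same grasp; the last joint's range is limited). The gripper opens to 88 mm and grips with 3 to 60 N. Pads are 20 mm wide; open, the fingers measure 115 mm over their backs; the gripper's body (75 mm by 178 mm) begins 61 mm behind the grasp point.
Start: joints at [-1.345, 0.359, 1.51, -0, 1.272, -0.115], TCP at [0.201, -0.565, 0.223] pointing down, gripper open.
Joint ranges: [-2.97, 2.97], [-1.01, 2.36], [0.21, 2.38], [-0.96, 4.11], [0.2, 2.71], [-2.98, 2.98]. Speed limits (rad/s): [2.39, 2.39, 3.14, 3.14, 3.14, 3.14].

INTERFACE

Orientations are given as a unit quaternion [x, y, z, w].
In Python, from cell import arm gives the robot as it stands. The module is installed in compiled form; this text tells all that it offers.
- The arm moves only by the tool play_rows, never from a script. Its argument "steps" is a list of rows, each a list of 5 numbers: the opening in per cent of the stroke, from 0 (shut) to 100 (fully open), then the shift along the tool's x, y, z in mm, then the turn about the tool's z in degrees. A call has 1 to 20 rows; each row is the pose to reach, as a shift and turn from the pose commanded when the call began, along the tool's axes at that moment; what a row does not reach only later rows make up. A row lasts 1/10 s, in which the tool goes at most 50 mm and 8.59 degrees, less where a joint would pass 70% of its speed; a pose out of reach is approached as far as the arm can. A call with a gripper value outside its range is refused whole. The fingers move at their own pace and stop on an object; the grip force is fixed at half the most. Time passes only in rows, so rows that repeat a pose let the fingers close. It gives the time, the measured TCP pose, the force, the opening and the grip force at its end, in the units of the state.
- arm.observe(): the state, without advancing time (a new reading comes with each control period).
- arm.read_camera(name): name is "scene" or "top"; returns (picture, depth): 400x640x3 uint8, blue, green, red; 400x640 float32, m along the optical axis (not along the pixel's ray), 0 where there is no reading.
- arm.camera_params(name): a dict with "camera_matrix" (3x3 intrinsics, pixels), "R" (3x3) and "t" (3): a world point X has camera coordinates R X + t. Camera axes: x right, y down, z forward; pixel columns grow to the right and rows downward; lengths in m; the calibration is good to about 2 mm. A picture is of the moment at which its call begins. camera_params takes no time and is no camera call.
- arm.close_job(): hands the job in; it is judged then, once.
Trained networks look in the newest picture that a camera, given by its name, has taken for a name from the list of things; names that differ only in an ending like _2 or _b are one class to them, and where a whole thing is asked for, a point or a joint stands for the part that bears it (a point fixed in the world has none). Each returns a list of dicts, best first, with "score" (0 to 1); they miss things now and then, are a little off and sometimes report something else, mostly with a low value. They report only what shows in the picture. A call takes as long as a camera call.
- arm.boxes_of(thing, camera): "bbox" ([left, top, width, height] in pixels, round what is visible of it).
- arm.trace(thing, camera): "pixels" (400x640 bool, what is visible of it) and "bbox" ([left, top, width, height] in pixels, round what is visible of it).
The state is a dict: "time": time; "joints": joint angles; "qd": joint speeds; "tau": joint torques, N m; "eef_pos": TCP position; "orientation": TCP orientation; "wrist_force": force on the tool from outside, world axes, zero at the start; "torque": the same for the moment, N m; "finger_gap": finger opening in m; "gripper_force": force on a finger pad.
Only numpy, scipy, OpenCV 4.12 (cv2) and the standard library are available. Lean on these libraries where they do the work, as an engineer would, in place of code of your own. Each camera call takes 0.05 s, during which the arm holds its last target. There are 200 camera calls.

TASK

Open the larger of the two lidded findings boxes by its push latch: with your fingertips press the front of its lid, at the ribbed thumb patch, all the way in once, let go so that the lid pops up by itself, and leave it standing fully open without pushing it shut again. Nothing is to be picked up: leave the smaller box shut and the other things on the bench where they are.

Things in the scene. Friction and masses are not known exactly. Their poses are not given: they have to be found in the camera images.
- large_lid (a joint): Lid angle of the large box (rad): 0 shut and latched, -0.075 pressed in to its firm stop, 0.75 fully open at its stop. Push-push latch: pressing the ribbed patch down to the stop (10.5 mm, 5 to 7 N, more at the stop; under 8.5 mm may just drop back to shut) frees it; as the finger withdraws, a damped spring lifts the lid to 0.75 in about 1 s and holds it. Pushed in again it latches shut.
- large: Large findings box, black plastic with a grey cap lid, fixed on a light wooden riser (170 by 125 mm) 5 to 45 mm high: body 150 (x) by 105 (y) mm; lid 156 by 117 mm, its top 75 mm above the origin when shut. Origin: centre of the box's underside, on top of the riser. Its x axis points from the front (ribbed patch and latch, -x side, towards the robot) to the back (hinge, +x side).
- large_press (a point): Where to press: centre of the ribbed thumb patch (18 by 30 mm) on top of the large lid, midway along the front edge, 15 mm back from it, 141 mm from the hinge line. It moves with the lid; shut, it is 75 mm above the box's origin, and its x points from front to back, z up. Fully open, the front edge has risen by about 105 mm.
- large_hinge (a point): Middle of the hinge line of the large box, at the back edge, 71 mm above the box's origin.
- large_pin (a joint): Sideways position (m) of the small steel pin hidden in the large box's latch: 0 when latched, moves to about +0.009 during the opening press, between 0 and -0.002 once open, and beyond -0.006 only if the opened lid is pushed shut again.
- small_lid (a joint): Lid angle of the small box (rad): 0 = shut and latched, to be left so. Same push-push latch as the large box.
- small: Small findings box of the same make and colours, to be left shut, fixed on a riser (125 by 105 mm) 5 to 45 mm high: body 105 (x) by 85 (y) mm; lid 111 by 97 mm, its top 65 mm above the origin. Origin: centre of the box's underside, on the riser; its front (-x) faces the robot.
- tub: Open white plastic tub, 90 mm across, 60 mm tall, loose. Origin: centre of the underside.
- jar: Amber glass jar with a steel cap, 60 mm across, 85 mm tall, loose. Origin: centre of the underside.
- medallion: Six-sided brass medallion, 60 mm across, 10 mm thick, lying flat, loose. Origin: centre of the underside.
- driver: Screwdriver with a wooden handle, 170 mm long, lying between the two boxes and pointing away from the robot, loose. Its x axis runs along it, from handle to tip.

How it is judged:
By the outcome, as a careful person would: the job done as asked, in the order asked, and still so for the second after the job is handed in, with the robot touching nothing.
It also fails if it takes over 27 s, if anything falls off the work surface, if the arm or the gripper's body presses on something with over 40 N, if the wrist force passes 120 N, or if a joint passes its speed limit or range.

## Working session

There is one attempt and no reset: what is moved stays moved. The work goes in short steps, Python scripts to look and compute and a tool call to move; the robot and the scene stay as the last step left them, time stands still between calls to the robot, and variables do not carry over. Pictures are saved under pics/ and viewed, at most 10 in all, crops included, and the job is handed in when it is done.

Besides the shell and the picture viewer there is one more tool, called after "Request:" as name(argument=value, ...), one argument or row to a line, values as JSON. play_rows: Moves the arm, as the interface text tells. Its arguments: {"type":"object","properties":{"steps":{"type":"array","items":{"type":"array","items":{"type":"number"}}}},"required":["steps"]}

```bash
mkdir -p pics; cat > h.py <<'E'
import numpy as np, cv2
from cell import arm
def world(cam,depth,mask):
    p=arm.camera_params(cam);K=np.array(p["camera_matrix"]);R=np.array(p["R"]);t=np.array(p["t"])
    v,u=np.nonzero(mask&(depth>0));z=depth[v,u]
    c=np.stack([(u-K[0,2])/K[0,0]*z,(v-K[1,2])/K[1,1]*z,z],1)
    return (c-t)@R
E
python3 - <<'E'
from h import *
s=arm.observe();print({k:np.round(s[k],3) for k in("time","eef_pos","orientation","wrist_force","finger_gap")})
ims=[]
for c in("top","scene"):
    im,d=arm.read_camera(c);cv2.imwrite(f"pics/{c}1.png",im)
    for n in("large","small","large_press"):
        for r in arm.trace(n,c)[:3]:
            P=world(c,d,r["pixels"]);zt=np.percentile(P[:,2],98)
            Q=P[P[:,2]>zt-.012]
            rc=cv2.minAreaRect((Q[:,:2]*1000).astype(np.float32))
            print(c,n,round(r["score"],2),r["bbox"],len(P),np.round(zt,4),np.round(np.median(Q,0),3),np.round(rc[0]),np.round(rc[1]),round(rc[2],1))
E
```

```text
{'time': np.float64(0.0), 'eef_pos': array([ 0.2  , -0.565,  0.222]), 'orientation': array([ 0.986,  0.17 , -0.   , -0.001]), 'wrist_force': array([0.146, 1.124, 0.543]), 'finger_gap': np.float64(0.088)}
top large 0.79 [231.0, 215.7, 82.8, 77.7] 3398 0.111 [0.494 0.149 0.108] [497. 149.] [118. 161.] 58.0
top large 0.51 [481.8, 250.7, 21.4, 26.0] 370 0.0116 [ 0.487 -0.435  0.008] [ 487. -437.] [56. 55.] 1.7
top small 0.8 [404.0, 188.0, 49.1, 50.4] 2137 0.0784 [ 0.611 -0.256  0.075] [ 614. -257.] [118.  98.] 9.1
top large_press 0.71 [232.8, 214.1, 75.6, 77.5] 3114 0.111 [0.493 0.15  0.108] [494. 151.] [118. 157.] 58.0
scene large 0.98 [312.4, 150.2, 39.6, 57.4] 1749 0.1116 [0.505 0.148 0.107] [501. 150.] [116. 171.] 57.9
scene large 0.74 [317.7, 149.6, 35.6, 35.1] 928 0.1122 [0.5   0.151 0.107] [497. 153.] [115. 159.] 58.0
scene small 0.95 [216.7, 210.2, 44.3, 54.3] 1377 0.0784 [ 0.619 -0.257  0.074] [ 617. -257.] [123.  98.] 8.6
scene large_press 0.78 [318.1, 152.2, 34.1, 34.2] 1019 0.1121 [0.501 0.151 0.107] [498. 151.] [117. 165.] 58.5
scene large_press 0.3 [216.5, 211.0, 35.3, 40.6] 769 0.0791 [ 0.615 -0.26   0.074] [ 613. -258.] [112.  96.] 9.0
scene large_press 0.24 [318.0, 228.9, 18.8, 27.3] 415 0.0874 [0.758 0.008 0.084] [756.   7.] [49. 53.] 66.0
```

```bash
python3 - <<'E'
import cv2
a=cv2.imread("pics/top1.png");b=cv2.resize(a[200:310,215:325],(600,600),interpolation=cv2.INTER_CUBIC);cv2.imwrite("pics/crop1.png",b)
E
```

```text
(no output)
```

View pics/top1.png

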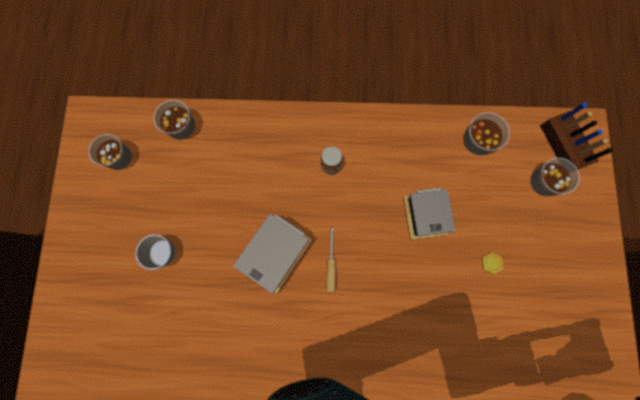

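View pics/crop1.png

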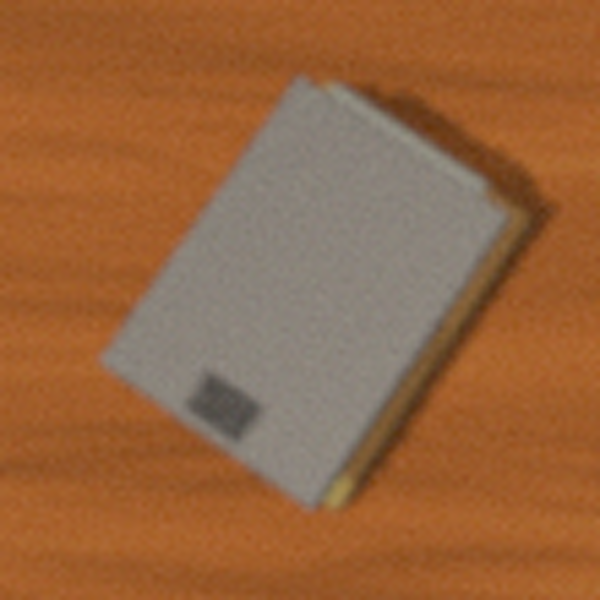

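The top view shows the large box, with its lid's dark thumb patch at about (256, 274) on the front, lower-left side. The screwdriver is at (332, 260) and the small box at (430, 213). The patch is clear to measure.

```bash
python3 - <<'E'
from h import *
im,d=arm.read_camera("top")
g=im[:,:,:].max(2).astype(int)
m=np.zeros(g.shape,bool);m[262:286,246:268]=True
t=arm.trace("large_press","top")[0]["pixels"]
dark=m&(g<115)&(cv2.erode(t.astype(np.uint8),np.ones((3,3)))>0)
print(dark.sum(),np.round(np.array(np.nonzero(dark)).mean(1),1))
P=world("top",d,dark);print("patch",P.mean(0).round(4),np.median(P[:,2]))
rc=cv2.minAreaRect((P[:,:2]*1000).astype(np.float32));print(rc)
Q=world("top",d,cv2.erode(t.astype(np.uint8),np.ones((5,5)))>0);Q=Q[Q[:,2]>.09];print("lid z",np.median(Q[:,2]))
c=Q[:,:2].mean(0);v=np.linalg.svd(Q[:,:2]-c,full_matrices=False)[2][0];print(c,np.degrees(np.arctan2(v[1],v[0])))
# scene camera cross-check
im,d=arm.read_camera("scene");t=arm.trace("large_press","scene")[0]["pixels"]
Q=world("scene",d,cv2.erode(t.astype(np.uint8),np.ones((3,3)))>0);Q=Q[Q[:,2]>.1];print("scene z",np.median(Q[:,2]))
s=arm.observe();from scipy.spatial.transform import Rotation as R
Rm=R.from_quat(s["orientation"]).as_matrix();print(Rm.round(3));p=np.array(s["eef_pos"]);print(p)
print("via",(Rm.T@(np.array([.43,-.1,.225])-p)*1000).round(0))
pt=P.mean(0);pt[2]=.19;print("above",(Rm.T@(pt-p)*1000).round(0))
E
```

```text
99 [274.2 255.6]
patch [0.4397 0.1834 0.1083] 0.1082427551945557
((439.61383056640625, 183.42105102539062), (29.282527923583984, 18.859161376953125), 57.746883392333984)
lid z 0.10798033295711867
[0.49191416 0.15066917] 147.7385300886627
scene z 0.10700476573858171
[[ 0.942  0.334 -0.   ]
 [ 0.334 -0.942  0.   ]
 [-0.    -0.    -1.   ]]
[ 0.20052152 -0.56547017  0.2226234 ]
via [ 372. -362.   -2.]
above [ 476. -626.   33.]
```

Request:
play_rows(
  steps=[
    [0,372,-362,0,0],
    [0,372,-362,0,0],
    [0,372,-362,0,0],
    [0,372,-362,0,0],
    [0,372,-362,0,0],
    [0,372,-362,0,0],
    [0,372,-362,0,0],
    [0,372,-362,0,0],
    [0,372,-362,0,0],
    [0,372,-362,0,0],
    [0,372,-362,0,0],
    [0,372,-362,0,0],
    [0,476,-626,20,52],
    [0,476,-626,20,52],
    [0,476,-626,33,52],
    [0,476,-626,33,52],
    [0,476,-626,33,52],
    [0,476,-626,33,52],
    [0,476,-626,33,52],
    [0,476,-626,33,52],
  ],
)

```text
time: 2.6
eef_pos: [0.44, 0.1857, 0.1893]
orientation: [0.96, -0.281, -0.0, -0.0]
wrist_force: [0.5, -0.4, -1.0]
finger_gap: 0.0005
gripper_force: 0.0
```

Request:
play_rows(
  steps=[
    [0,0,0,30,0],
    [0,0,0,60,0],
    [0,0,0,70,0],
    [0,0,0,76,0],
    [0,0,0,76,0],
    [0,0,0,76,0],
  ],
)

```text
time: 3.2
eef_pos: [0.4409, 0.1834, 0.1146]
orientation: [0.96, -0.28, 0.001, -0.0]
wrist_force: [0.4, -0.6, -0.0]
finger_gap: 0.0001
gripper_force: 0.0
```

```bash
python3 - <<'E'
from h import *
s=arm.observe();print(s["eef_pos"],s["wrist_force"],s["joints"])
im,d=arm.read_camera("scene");cv2.imwrite("pics/s2.png",cv2.resize(im[90:240,250:450],(800,600),interpolation=cv2.INTER_CUBIC))
E
```

```text
[0.44086038 0.18337342 0.11461503] [ 0.35192043 -0.59373968 -0.03177611] [ 2.49374786e-01  3.21177011e-01  1.89481252e+00 -7.89369805e-06
  9.24035831e-01  2.38708787e+00]
```

View pics/s2.png

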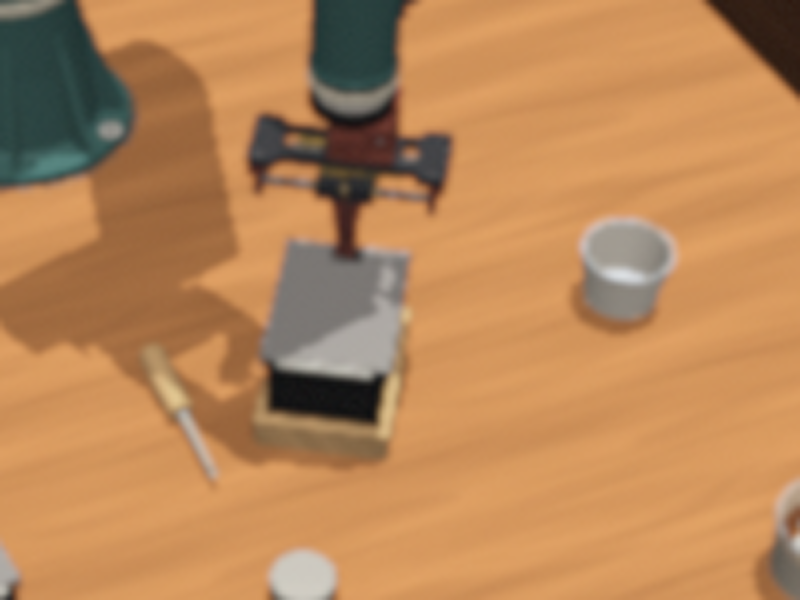

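The closed fingertips are at about (347, 250) in the crop, over the middle of the lid's front edge. I'll go down in stages and watch the force.

Request:
play_rows(
  steps=[
    [0,0,0,4,0],
    [0,0,0,6,0],
    [0,0,0,8,0],
    [0,0,0,10,0],
    [0,0,0,10,0],
  ],
)

```text
time: 3.75
eef_pos: [0.4403, 0.1838, 0.1038]
orientation: [0.96, -0.28, 0.0, -0.0]
wrist_force: [0.1, -0.3, 4.0]
finger_gap: 0.0004
gripper_force: 2.2
```

Request:
play_rows(
  steps=[
    [0,0,0,2,0],
    [0,0,0,4,0],
    [0,0,0,5,0],
    [0,0,0,6,0],
    [0,0,0,6,0],
  ],
)

```text
time: 4.25
eef_pos: [0.4404, 0.1837, 0.0979]
orientation: [0.96, -0.28, 0.0, -0.0]
wrist_force: [0.0, -0.9, 6.4]
finger_gap: 0.0002
gripper_force: 2.9
```

Request:
play_rows(
  steps=[
    [0,0,0,1,0],
    [0,0,0,1,0],
    [0,0,0,1,0],
  ],
)

```text
time: 4.55
eef_pos: [0.4405, 0.1838, 0.0977]
orientation: [0.96, -0.28, 0.001, -0.0]
wrist_force: [-2.0, -1.7, 14.2]
finger_gap: 0.0004
gripper_force: 7.2
```

Request:
play_rows(
  steps=[
    [0,0,0,1,0],
    [0,0,0,1,0],
    [0,0,0,1,0],
  ],
)

```text
time: 4.85
eef_pos: [0.4406, 0.1838, 0.0974]
orientation: [0.96, -0.28, 0.001, -0.0]
wrist_force: [-3.3, -0.5, 24.1]
finger_gap: 0.0003
gripper_force: 11.9
```

The force rises to 24 N with no more travel, so the lid is at its firm stop. Now I'll retreat up quickly and toward the front.

Request:
play_rows(
  steps=[
    [0,0,0,-10,0],
    [0,-5,0,-50,0],
    [0,-30,0,-100,0],
    [0,-60,0,-150,0],
    [0,-80,0,-200,0],
    [0,-80,0,-220,0],
    [0,-80,0,-220,0],
    [0,-80,0,-220,0],
    [0,-80,0,-220,0],
    [0,-80,0,-220,0],
    [0,-80,0,-220,0],
    [0,-80,0,-220,0],
    [0,-80,0,-220,0],
    [0,-80,0,-220,0],
    [0,-80,0,-220,0],
    [0,-80,0,-220,0],
  ],
)

```text
time: 6.45
eef_pos: [0.3724, 0.2266, 0.3157]
orientation: [0.96, -0.28, -0.0, -0.0]
wrist_force: [-0.5, -0.2, -0.6]
finger_gap: 0.0004
gripper_force: 0.0
```

```bash
python3 - <<'E'
from h import *
s=arm.observe();print(s["time"],s["eef_pos"],s["wrist_force"])
im,d=arm.read_camera("scene");cv2.imwrite("pics/s3.png",cv2.resize(im[60:260,190:457],(800,600),interpolation=cv2.INTER_CUBIC))
t=arm.trace("large_lid","scene")[0];P=world("scene",d,t["pixels"]);print(t["score"],np.percentile(P[:,2],[50,90,98]))
E
```

```text
6.45 [0.37244634 0.22658553 0.31574587] [-0.50863214 -0.24751096 -0.57294647]
0.98 [0.16094401 0.20136097 0.21053726]
```

View pics/s3.png

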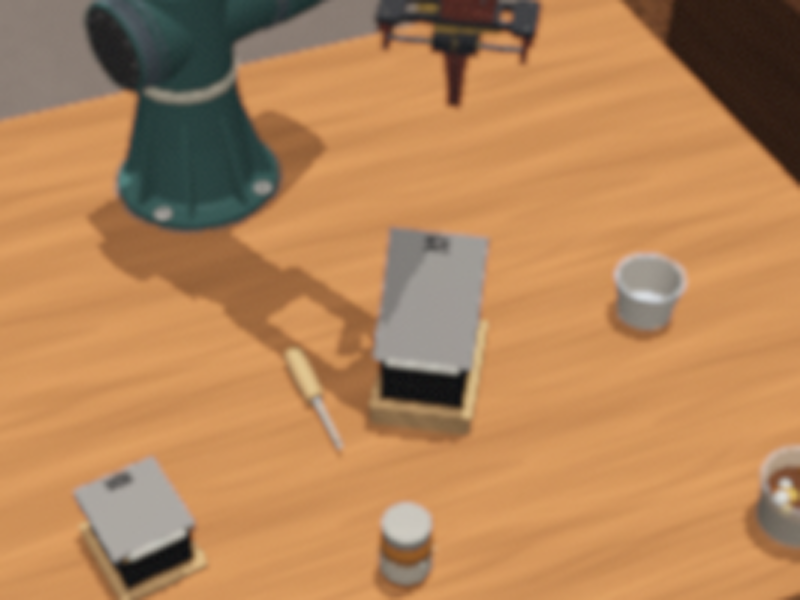

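The large lid stands up, with its front edge (437, 235 in the crop) at z ≈ 0.21 m, about 105 mm above shut. The small box is shut, and the other things in view are where they were. I'll let it settle a moment, check again and hand in.

Request:
play_rows(
  steps=[
    [0,0,0,0,0],
    [0,0,0,0,0],
    [0,0,0,0,0],
    [0,0,0,0,0],
    [0,0,0,0,0],
    [0,0,0,0,0],
  ],
)

```text
time: 7.15
eef_pos: [0.3724, 0.2266, 0.3157]
orientation: [0.96, -0.28, -0.0, -0.0]
wrist_force: [-0.2, -0.4, 0.5]
finger_gap: 0.0003
gripper_force: 0.0
```

```bash
python3 - <<'E'
from h import *
im,d=arm.read_camera("scene")
t=arm.trace("large_lid","scene")[0];P=world("scene",d,t["pixels"]);z=np.percentile(P[:,2],98);print(t["score"],z)
if z>.2: print(arm.close_job())
E
```

```text
0.92 0.20932313284567455
the job is handed in; nothing more can be done
None
```

The large box's lid was pressed in once to its stop, popped up by itself and was standing fully open when I handed the job in at about 7 s; the small box stayed shut and nothing else was touched.

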